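# Send the full battery tin to the door on the rail caddy

## Robot

A 7-joint arm with a two-finger parallel gripper is mounted at the origin on the work surface. World frame = base frame: x ahead of the robot, y to its left, z up, the work surface at z = 0. Lengths are in m, angles in rad, forces in N, time in s.
With the tool pointing down it reaches from about 0.4 to 0.875 m from the base axis. Payload 19.3 kg.
Tool frame: the origin (TCP) lies where the fingers leave the gripper's body, on its centre line; the fingertips stand bot.tip_reach ahead of it and the grasp point (between the pads) lies 54 mm ahead of it (bot.tip_reach is the distance from the TCP to the fingertips, in m); z points along the fingers, y is the line along which they close (so a half turn about z gives the same grasp; the last joint's range is limited). The gripper opens to 85 mm and grips with 20 to 120 N. Pads are 22 mm wide; open, the fingers measure 114 mm over their backs; the gripper's body (76 mm by 85 mm) begins 54 mm behind the grasp point. The pads swing forward as they close: fully open they stand 13 mm farther back than shut.
Start: joints at [1.121, 0.521, -0.036, 1.599, 0.021, 1.021, -0.113], TCP at [0.232, -0.58, 0.304] pointing down, gripper open.
Joint ranges: [-2.91, 2.91], [-0.3, 2.13], [-1.5, 1.42], [0.17, 2.43], [-1.26, 4.41], [0.16, 1.93], [-2.52, 2.52]. Speed limits (rad/s): [1.89, 1.89, 2.39, 2.39, 3.01, 3.01, 3.01].

## Interface

Orientations are given as [roll, pitch, yaw] about the fixed x, y, z axes, in that order (R = Rz(yaw) Ry(pitch) Rx(roll)).
In Python, from workcell import bot gives the robot as it stands. The module is installed in compiled form; this text tells all that it offers.
- The arm moves only by the shell command python3 -m jog 'ROWS' [FORCE]. ROWS is JSON, a list that holds one entry, the list of rows, each a list of 7 numbers: the shift along the tool's x, y, z in mm, then the turn, a rotation vector about the tool's x, y, z in rad, then the opening, from 0 (shut) to 1 (fully open). In form: [[[tx, ty, tz, wx, wy, wz, fingers], ...]]. A call has 1 to 5 rows; each row shifts and turns the commanded pose from where the row before left it, along the tool's axes as they then stand; what a row does not reach is not made up. A row lasts 1/10 s, in which the tool goes at most 50 mm and 8.59 degrees, less where a joint would pass 70% of its speed; a pose out of reach is approached as far as the arm can. A call is refused whole if a number of a shift passes 50 or a number of a turn 0.15, either way. A call with a gripper value outside its range is refused whole. The fingers move at their own pace and stop on an object; FORCE is the grip in N (left out, the last holds). Time passes only in rows, so rows that do not move let the fingers close. It gives the time, the measured TCP pose, the force, the opening and the grip force at its end, in the units of the state.
- bot.observe(): the state, without advancing time (a new reading comes with each control period).
- bot.grab_frame(name): name is "scene" or "side" or "wrist"; returns a dict with "img" (384x512x3 uint8, red, green, blue), "intrinsics" (3x3 intrinsics, pixels), "k1" (the pictures are not rectified: a ray, as slopes to the right and down, at radius r is drawn at 1 + k1 r^2 times it, then the intrinsics apply), "R" (3x3) and "t" (3): a world point X has camera coordinates R X + t; the wrist camera has in their place "tool_from_camera" (4x4, takes a point from camera to tool coordinates, whose origin is the TCP and whose axes are the flange's). Camera axes: x right, y down, z forward; pixel columns grow to the right and rows downward; lengths in m; the calibration is good to about 2 mm. A picture is of the moment at which its call begins: read the wrist's pose just before it. There is no depth.
- bot.job_done(): hands the job in; it is judged then, once.
Trained networks look in a picture, given as the dict that the camera call returned (one of the last four; its "shot" number tells which), for a name from the list of things; names that differ only in an ending like _2 or _b are one class to them, and where a whole thing is asked for, a point or a joint stands for the part that bears it (a point fixed in the world has none). Each returns a list of dicts, best first, with "conf" (0 to 1); they miss things now and then, are a little off and sometimes report something else, mostly with a low value. They report only what shows in the picture. A call takes as long as a camera call.
- bot.trace(query, picture): "region" (384x512 bool, what is visible of it).
- bot.spot_point(query, picture): "xyz" ([x, y, z] in m, in world coordinates, good to about 4 mm: a listed point, or the origin of a listed thing).
The state is a dict: "clock": time; "qpos": joint angles; "qd": joint speeds; "joint_efforts": joint torques, N m; "position": TCP position; "tool_rot": TCP orientation; "force": force on the tool from outside, world axes, zero at the start; "moment": the same for the moment, N m; "grip_width": finger opening in m; "finger_force": force on a finger pad.
Only numpy, scipy, OpenCV 4.12 (cv2) and the standard library are available. Lean on these libraries where they do the work, as an engineer would, in place of code of your own. Each camera call takes 0.05 s, during which the arm holds its last target. There are 200 camera calls.

## Task

One of the two green battery tins is full and the other is empty, but they look alike, so feel their weight as you lift them. Put the full one flat in the orange caddy's tray and the empty one flat in the grey tray, then push the caddy along its rail towards the black end stop until it clicks into the very next stop (the middle yellow mark), without running past it. Leave the bowl, bike light, keys and glasses where they are.

Things in the scene. Friction and masses are not known exactly. Their poses are not given: they have to be found in the camera images.
- tin_a_c (a point): centre, 30 mm up, of one of two identical closed green battery tins with bright lids; a block 84 long (x) x 56 wide (y) x 60 high, plus a battery emblem 6 mm proud of the lid. Upright, loose, long side within 30 degrees of straight away from the robot. Which is full cannot be seen: full about 420 g (350 to 490), empty about 90 g (75 to 105)
- tin_b_c (a point): centre, 30 mm up, of one of two identical closed green battery tins with bright lids; a block 84 long (x) x 56 wide (y) x 60 high, plus a battery emblem 6 mm proud of the lid. Upright, loose, long side within 30 degrees of straight away from the robot. Which is full cannot be seen: full about 420 g (350 to 490), empty about 90 g (75 to 105)
- caddy_floor (a point): centre of the inner floor of the orange caddy's open tray, 45 mm above the shelf; inside 106 (x, across the rail) x 76 (y, along it) mm, walls 5 mm thick, 13 mm high inside. It can only slide along its straight rail. y points along the rail from the red to the black end stop, z up
- caddy_tab (a point): centre of the top edge of the caddy's upright black push tab, 44 across the rail (x) x 12 thick (y) x 50 high, from 43 to 93 mm above the shelf, 85 mm from the tray's centre towards the red end stop; axes as caddy_floor. The rail, its board and end stops are no higher than 30 mm
- caddy (a joint): caddy's position on the rail in m, growing towards the black end stop. Spring catches hold it at three stops: 0 (red end), 0.120 (middle), 0.220 (black end). Starts free between the first two (0.03 to 0.085). About 1 N of friction: it stays where left. Travel ends at -0.008 and 0.228
- stop_mid (a point): middle stop, on the rail's centre line 20 mm above the shelf: caddy_floor is straight above it at 0.120. Each stop has yellow lines on both edges of the dark wooden rail board (156 x 400 mm) for the pointers on the caddy's sides. About 9 mm short of a stop the caddy climbs a ridge (3 to 6 N), then snaps to the stop's centre; a like ridge lies beyond it. Axes as caddy_floor
- tray_in (a point): centre of the inner floor of the fixed grey tray for the empty tin, 5 mm above the shelf; inside 106 (x) x 76 (y) mm, walls 5 mm thick, 13 mm high inside; x points roughly away from the robot
- bowl: blue glazed bowl, 150 mm across, 60 mm high, bystander; origin at the centre of its underside
- bike_light: red plastic bike light 62 x 40 x 37 mm, loose bystander that stands between the tins; origin at the centre of its underside
- keys: aluminium carabiner with three keys, lying flat, about 170 x 60 x 8 mm, loose bystander; origin at the carabiner's centre on its underside
- glasses: folded black reading glasses standing on their folded arms, 130 x 25 x 47 mm, loose bystander; origin under the middle of the lenses

How it is judged:
By the outcome, as a careful person would: the job done as asked, in the order asked, and still so for the second after the job is handed in, with the robot touching nothing.
It also fails if it takes over 72 s, if anything falls off the work surface, if the arm or the gripper's body presses on something with over 40 N, if the wrist force passes 120 N, or if a joint passes its speed limit or range.

## Working session

There is one attempt and no reset: what is moved stays moved. The work goes in short steps, Python scripts to look and compute and a shell command to move; the robot and the scene stay as the last step left them, time stands still between calls to the robot, and variables do not carry over. Pictures are saved under pics/ and viewed, at most 10 in all, crops included, and the job is handed in when it is done.

```bash
mkdir -p pics
python3 - <<'E'
from workcell import bot
import cv2,numpy as np
s=bot.observe();print({k:np.round(v,3).tolist() for k,v in s.items()},bot.tip_reach)
ims=[]
for c in("scene","side"):
    f=bot.grab_frame(c);ims.append(f["img"][:,:,::-1])
    for q in("tin_a_c","caddy_floor","caddy_tab","stop_mid","tray_in","bowl","bike_light","keys","glasses"):
        print(c,q,[(np.round(d["xyz"],3).tolist(),round(d["conf"],2)) for d in bot.spot_point(q,f)[:3]])
cv2.imwrite("pics/a.png",ims[0]);cv2.imwrite("pics/b.png",ims[1])
E
```

```text
{'clock': 0.0, 'qpos': [1.121, 0.522, -0.036, 1.6, 0.021, 1.021, -0.113], 'qd': [-0.0, -0.0, 0.001, -0.002, 0.0, -0.0, 0.001], 'joint_efforts': [-0.001, -92.711, 1.98, -36.992, 0.018, 0.008, 0.0], 'position': [0.232, -0.58, 0.303], 'tool_rot': [-3.141, 0.0, 0.38], 'force': [-0.175, 0.139, 0.545], 'moment': [-0.04, 0.031, 0.022], 'finger_force': 0.0, 'grip_width': 0.085} 0.0726
scene tin_a_c [([0.441, 0.193, 0.03], 0.88), ([0.653, -0.099, 0.045], 0.16)]
scene caddy_floor [([0.652, -0.102, 0.046], 0.88)]
scene caddy_tab [([0.658, -0.184, 0.093], 0.73), ([0.443, -0.111, 0.032], 0.3)]
scene stop_mid [([0.659, -0.019, 0.021], 0.6)]
scene tray_in [([0.5, -0.375, 0.008], 0.84)]
scene bowl [([0.44, -0.111, 0.032], 0.34)]
scene bike_light [([0.44, 0.052, 0.0], 0.87)]
scene keys [([0.283, -0.294, 0.0], 0.78)]
scene glasses [([0.289, 0.316, -0.005], 0.44)]
side tin_a_c [([0.441, 0.191, 0.027], 0.9)]
side caddy_floor [([0.656, -0.099, 0.048], 0.92), ([0.441, -0.108, 0.032], 0.24)]
side caddy_tab [([0.653, -0.183, 0.091], 0.87)]
side stop_mid [([0.656, -0.02, 0.021], 0.72)]
side tray_in []
side bowl [([0.558, 0.488, -0.002], 0.58)]
side bike_light [([0.44, 0.052, 0.0], 0.79)]
side keys [([0.282, -0.296, 0.0], 0.57)]
side glasses [([0.283, -0.297, 0.0], 0.69), ([0.288, 0.316, 0.002], 0.67), ([0.439, -0.106, 0.031], 0.62)]
```

View pics/a.png

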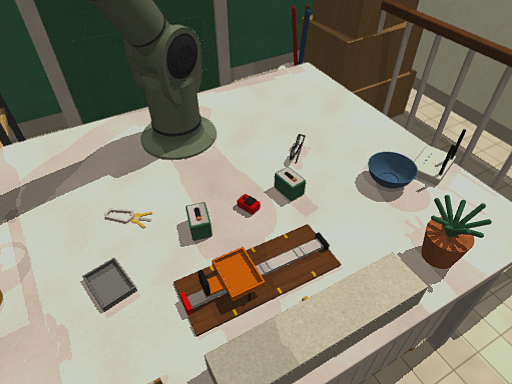

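View pics/b.png

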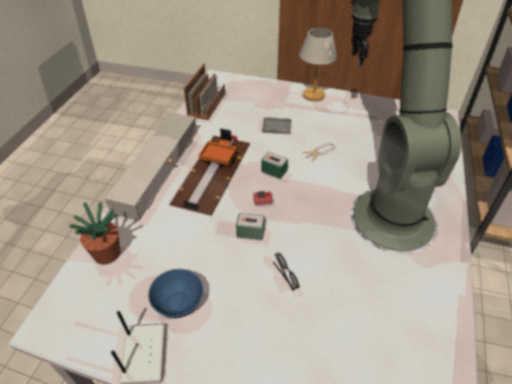

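The scene picture shows the tins at about (200,220) and (290,183), the caddy at (238,272) with its tab on the red side, the grey tray at (108,285), and the bike light at (249,204). The side picture agrees. I'll go above the grey tray with yaw 0 and look.

```bash
cat > h.py <<'E'
from workcell import bot
import numpy as np, cv2
from scipy.spatial.transform import Rotation as Ro
def pose():
    s=bot.observe();T=np.eye(4);T[:3,:3]=Ro.from_euler('xyz',s["tool_rot"]).as_matrix();T[:3,3]=s["position"];return s,T
def wrist():
    s,T=pose();f=bot.grab_frame("wrist");return f,T@f["tool_from_camera"]
def back(px,f,W,z):
    "pixels -> world points on plane z; W = world_from_camera"
    K=np.array(f["intrinsics"]);k1=f["k1"]
    d=(np.float64(px)-[K[0,2],K[1,2]])/[K[0,0],K[1,1]];u=d.copy()
    for _ in range(15): u=d/(1+k1*(u**2).sum(1,keepdims=True))
    r=np.c_[u,np.ones(len(u))]@W[:3,:3].T
    return W[:3,3]+r*((z-W[2,3])/r[:,2])[:,None]
def rect(mask,f,W,z):
    c=max(cv2.findContours(mask.astype(np.uint8),0,2)[0],key=cv2.contourArea)[:,0]
    p=back(c,f,W,z)[:,:2];(cx,cy),(w,h),a=cv2.minAreaRect((p*1000).astype(np.float32))
    if w<h:w,h,a=h,w,a+90     # a: long side's angle
    a=(a+90)%180-90
    return np.round([cx,cy,w,h,a],1)
def delta(x,y,z,yaw):
    "tool-axis shift in mm from here, then turn wz"
    s,T=pose();d=T[:3,:3].T@(np.array([x,y,z])-T[:3,3])*1000
    return np.round(d,1),round(s["tool_rot"][2]-yaw,3)
def spots(f,*qs):
    for q in qs: print(q,[(np.round(d["xyz"],4).tolist(),round(d["conf"],2)) for d in bot.spot_point(q,f)[:3]])
E
python3 -m jog '[[[41,-11,0,0,0,0,1],[41,-11,0,0,0,0,1],[41,-11,0,0,0,0,1],[41,-11,0,0,0,0,1],[41,-11,0,0,0,0,1]]]'
python3 -m jog '[[[41,-11,0,0,0,0,1],[41,-11,0,0,0,0,1],[38,-11,0,0,0,0,1],[0,0,0,0,0,0.127,1],[0,0,0,0,0,0.127,1]]]'
python3 -m jog '[[[0,0,0,0,0,0.127,1],[0,0,0,0,0,0,1],[0,0,0,0,0,0,1]]]'
python3 - <<'E'
from h import *
s,T=pose();f,W=wrist();print(s["position"],s["tool_rot"],W[:3,3],W[:3,2],s["clock"])
spots(f,"tray_in","tin_a_c","caddy_floor","caddy_tab","stop_mid")
r=bot.trace("tray_in",f)
for x in r[:2]: print(x["conf"],x["region"].sum(),rect(x["region"],f,W,.018))
cv2.imwrite("pics/c.png",f["img"][:,:,::-1])
E
```

```text
clock: 1.5
position: [0.4029, -0.4522, 0.3041]
tool_rot: [3.141, -0.0, 0.38]
force: [0.2, -0.6, 0.4]
grip_width: 0.0852
finger_force: 0.0
clock: 2.0
position: [0.5019, -0.3772, 0.3037]
tool_rot: [-3.141, -0.0, 0.123]
force: [-0.1, -0.8, -1.0]
grip_width: 0.0851
finger_force: 0.0
clock: 2.3
position: [0.501, -0.3782, 0.3039]
tool_rot: [3.142, 0.0, 0.003]
force: [0.7, 0.2, -0.2]
grip_width: 0.0853
finger_force: 0.0
[ 0.50097828 -0.37815408  0.30388542] [3.14151057e+00 8.37658213e-05 2.85003036e-03] [ 0.57828635 -0.37674152  0.37353056] [-3.04604258e-01 -4.21726875e-04 -9.52478907e-01] 2.3
tray_in [([0.5021, -0.3728, 0.0062], 0.57)]
tin_a_c []
caddy_floor [([0.6563, -0.0945, 0.0468], 0.8), ([0.4399, -0.1098, 0.0318], 0.64)]
caddy_tab [([0.6517, -0.1817, 0.0944], 0.83)]
stop_mid []
0.75 5532 [ 501.8 -375.1  116.1   86.4   10.8]
```

View pics/c.png

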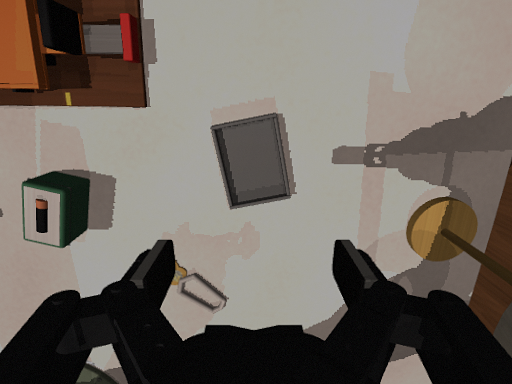

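The wrist picture (up = +x, left = +y) shows the tray at (253,160), turned about 11° (116×86 mm outside, which matches). A tin is at (55,210) and the caddy tab is upper left at (60,25). Next, the near tin.

```bash
python3 -m jog '[[[-12,-45,0,0,0,0,1],[-12,-45,0,0,0,0,1],[-12,-45,0,0,0,0,1],[-12,-45,0,0,0,0,1],[-12,-45,0,0,0,0,1]]]'
python3 -m jog '[[[0,-44,0,0,0,0,1],[0,0,0,0,0,0,1],[0,0,0,0,0,0,1]]]'
python3 - <<'E'
from h import *
s,T=pose();f,W=wrist();print(s["position"],s["tool_rot"],s["clock"])
spots(f,"tin_a_c","caddy_floor","caddy_tab","stop_mid")
hsv=cv2.cvtColor(f["img"],cv2.COLOR_RGB2HSV)
for x in bot.trace("tin_a_c",f)[:3]:
    m=x["region"];print(x["conf"],m.sum(),"all@0",rect(m,f,W,.06))
    l=cv2.morphologyEx((m&(hsv[...,1]<80)&(hsv[...,2]>110)).astype(np.uint8),cv2.MORPH_CLOSE,np.ones((9,9)))
    if l.any(): print("lid",l.sum(),rect(l,f,W,.06))
for x in bot.trace("caddy_floor",f)[:1]: print("caddy",x["conf"],rect(x["region"],f,W,.058))
cv2.imwrite("pics/d.png",f["img"][:,:,::-1])
E
```

```text
clock: 3.15
position: [0.4404, -0.1516, 0.304]
tool_rot: [3.141, -0.0, -0.001]
force: [1.4, 1.2, 0.9]
grip_width: 0.0853
finger_force: 0.0
clock: 3.45
position: [0.4414, -0.1086, 0.3042]
tool_rot: [3.141, -0.001, 0.001]
force: [0.2, -0.8, 0.8]
grip_width: 0.0854
finger_force: 0.0
[ 0.4414186  -0.10856283  0.30422393] [ 3.14145493e+00 -7.10309028e-04  1.03905769e-03] 3.45
tin_a_c [([0.4416, 0.1933, 0.0319], 0.94)]
caddy_floor []
caddy_tab []
stop_mid [([0.4994, -0.375, 0.0047], 0.74)]
0.86 4066 all@0 [443.5 170.3  97.3  84.  -82.1]
lid 1238 [440.4 193.6  85.4  48.6   5.6]
caddy 0.88 [601.8 -94.8  85.2  33.4  89.9]
```

View pics/d.png

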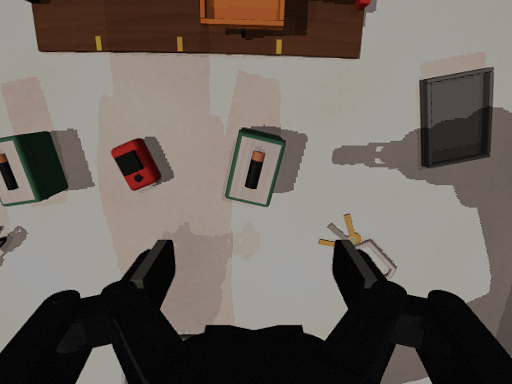

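The wrist picture shows tin B at (256,167), turned clockwise, the bike light at (136,164), the other tin at (30,168), and yellow marks at columns 99, 180 and 279 on the rail edge. Next I'll measure tin B's lid and the rail's direction.

Run:
```python
from h import *
f,W=wrist();hsv=cv2.cvtColor(f["img"],cv2.COLOR_RGB2HSV)
w=np.zeros((384,512),bool);w[118:215,215:300]=1
g=(w&(hsv[...,0]>55)&(hsv[...,0]<95)&(hsv[...,1]>90)).astype(np.uint8)
g=cv2.morphologyEx(g,cv2.MORPH_OPEN,np.ones((2,2)));print("green outer @.06",rect(g,f,W,.06))
c=max(cv2.findContours(g,0,2)[0],key=cv2.contourArea);fl=cv2.drawContours(g*0,[c],-1,1,-1)
l=(fl.astype(bool)&(hsv[...,1]<70)&(hsv[...,2]>120)).astype(np.uint8);l=cv2.morphologyEx(l,cv2.MORPH_CLOSE,np.ones((15,15)))
print("lid",rect(l,f,W,.06))
y=((hsv[...,0]>20)&(hsv[...,0]<35)&(hsv[...,1]>150)&(hsv[...,2]>120)).astype(np.uint8);y[60:]=0
n,_,st,ce=cv2.connectedComponentsWithStats(y)
for i in range(1,n):
    if st[i,4]>15: print(st[i],np.round(back([ce[i]],f,W,.02),4))
print(np.round(back([[38,51],[360,58]],f,W,.018),4))
```

```text
green outer @.06 [ 443.8 -109.2   85.3   53.8  -13.1]
lid [ 397.2 -124.9    0.     0.     0. ]
[94 36  6 15 66] [[0.5873 0.0769 0.02  ]]
[275  39   5  14  69] [[ 0.5822 -0.1363  0.02  ]]
[[ 0.5814  0.152   0.018 ]
 [ 0.5697 -0.236   0.018 ]]
```

```bash
python3 -m jog '[[[0,0,0,0,0,0.115,1],[0,0,45,0,0,0.115,1],[0,0,45,0,0,0,1],[0,0,45,0,0,0,1],[0,0,40,0,0,0,1]]]'
python3 -m jog '[[[0,0,20,0,0,0,1],[0,0,14,0,0,0,1],[0,0,0,0,0,0,1],[0,0,0,0,0,0,0],[0,0,0,0,0,0,0]]]' 45
python3 -m jog '[[[0,0,0,0,0,0,0],[0,0,0,0,0,0,0],[0,0,0,0,0,0,0],[0,0,0,0,0,0,0],[0,0,0,0,0,0,0]]]'
python3 -c "
from h import *
s=bot.observe();print(s['position'],s['tool_rot'],s['force'],s['grip_width'],s['finger_force'])"
```

```text
clock: 4.35
position: [0.441, -0.1094, 0.1271]
tool_rot: [-3.142, -0.0, -0.232]
force: [1.5, 0.1, -0.4]
grip_width: 0.0854
finger_force: 0.0
clock: 4.85
position: [0.4417, -0.1094, 0.0957]
tool_rot: [-3.141, -0.001, -0.231]
force: [0.6, 0.6, 0.4]
grip_width: 0.0586
finger_force: 0.0
clock: 5.35
position: [0.4417, -0.1093, 0.0959]
tool_rot: [-3.141, -0.002, -0.231]
force: [-1.3, -0.4, 7.8]
grip_width: 0.0552
finger_force: 48.2
[ 0.44170302 -0.109286    0.09589619] [-3.14142417e+00 -1.66749417e-03 -2.31320866e-01] [-1.26429059 -0.44744252  7.80259219] 0.055239998348650524 48.23503017425537
```

```bash
python3 -m jog '[[[0,0,-20,0,0,0,0],[0,0,-40,0,0,0,0],[0,0,-40,0,0,0,0],[0,0,-20,0,0,0,0],[0,0,0,0,0,0,0]]]'
for i in 1 2 3; do python3 -m jog '[[[0,0,0,0,0,0,0]]]'|grep -E "force|pos|width"; done
python3 -c "
from h import *
print(bot.observe()['joint_efforts'])"
```

```text
clock: 5.85
position: [0.4422, -0.1094, 0.2178]
tool_rot: [-3.141, -0.005, -0.232]
force: [0.1, -1.1, -4.8]
grip_width: 0.0555
finger_force: 51.4
position: [0.4411, -0.1092, 0.2149]
force: [-0.6, -0.2, -4.8]
grip_width: 0.0551
finger_force: 51.4
position: [0.4407, -0.1091, 0.2139]
force: [-0.1, -0.4, -4.8]
grip_width: 0.0554
finger_force: 51.4
position: [0.4408, -0.1091, 0.2139]
force: [0.2, -0.2, -4.7]
grip_width: 0.0553
finger_force: 51.3
[ 4.95052838e-02 -7.13747692e+01  1.49310138e+00 -2.67682081e+01
  1.56904251e-02 -1.15148438e-02 -1.92539388e-03]
```

About 4.8 N hangs on the wrist, so tin B is the full one. I'll carry it towards the caddy and look before placing.

```bash
python3 -m jog '[[[0,0,-20,0,0,-0.102,0],[0,0,-16,0,0,-0.102,0],[35,-4,0,0,0,0,0],[45,-4,0,0,0,0,0],[45,-4,0,0,0,0,0]]]'
python3 -m jog '[[[34,-4,0,0,0,0,0],[0,0,0,0,0,0,0],[0,0,0,0,0,0,0],[0,0,0,0,0,0,0]]]'
python3 - <<'E'
from h import *
s,T=pose();f,W=wrist();print(s["position"],s["tool_rot"],s["clock"])
spots(f,"caddy_floor","caddy_tab","stop_mid")
for x in bot.trace("caddy_floor",f)[:2]: print("caddy",x["conf"],rect(x["region"],f,W,.058))
hsv=cv2.cvtColor(f["img"],cv2.COLOR_RGB2HSV)
o=((hsv[...,0]>5)&(hsv[...,0]<20)&(hsv[...,1]>190)).astype(np.uint8)
print("orange",rect(cv2.morphologyEx(o,cv2.MORPH_OPEN,np.ones((3,3))),f,W,.058))
cv2.imwrite("pics/e.png",f["img"][:,:,::-1])
E
```

```text
clock: 6.65
position: [0.5677, -0.1006, 0.2501]
tool_rot: [-3.142, 0.001, -0.028]
force: [1.2, -0.1, -4.6]
grip_width: 0.0553
finger_force: 51.3
clock: 7.05
position: [0.5997, -0.0978, 0.2501]
tool_rot: [3.142, 0.002, -0.028]
force: [-0.3, -0.8, -4.4]
grip_width: 0.0555
finger_force: 51.1
[ 0.59967156 -0.09775331  0.250089  ] [ 3.14152724e+00  1.85164863e-03 -2.75906802e-02] 7.05
caddy_floor [([0.6568, -0.0983, 0.0424], 0.56)]
caddy_tab [([0.6524, -0.18, 0.0961], 0.74)]
stop_mid [([0.6573, -0.0207, 0.0192], 0.66)]
caddy 0.76 [ 666.  -126.7  147.9   95.7   89.8]
orange [642.1 -61.6  22.8   8.6  -4.1]
```

View pics/e.png

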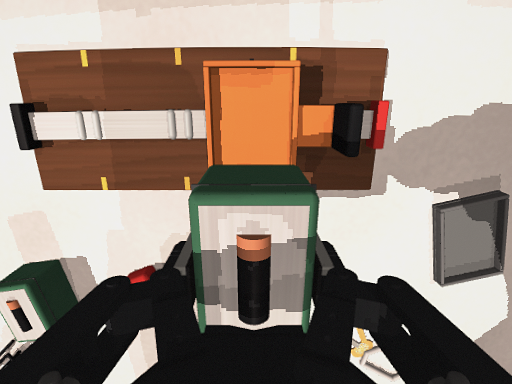

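The picture shows the held tin square in the grip and the caddy's far rim from (204,63) to (300,61). The tab is at (348,130), right of the tray. The arm passes clear of the bike light.

Run:
```python
from h import *
f,W=wrist()
p=back([[204.5,64],[300,62],[207,150],[296,150]],f,W,.058);print(np.round(p,4))
print("marks",np.round(back([[84,58],[178,56],[293,54],[104,184],[276,184]],f,W,.01),4))
print("lid corner",np.round(back([[197,206],[308,206]],f,W,.2497-.095+.06),4))
print(delta(.656,-.0975,.25,-.028))
```

```text
[[ 0.7115 -0.0561  0.058 ]
 [ 0.7108 -0.1405  0.058 ]
 [ 0.6349 -0.0526  0.058 ]
 [ 0.6326 -0.1383  0.058 ]]
marks [[ 0.7289  0.0789  0.01  ]
 [ 0.7264 -0.0213  0.01  ]
 [ 0.7247 -0.1408  0.01  ]
 [ 0.5902  0.0827  0.01  ]
 [ 0.5846 -0.1226  0.01  ]]
lid corner [[ 0.6372 -0.0741  0.2147]
 [ 0.636  -0.1201  0.2147]]
(array([55.6, -1.7,  1.1]), np.float64(0.001))
```

```bash
python3 -m jog '[[[30,0,0,0,0,0,0],[25,0,0,0,0,0,0],[0,0,0,0,0,0,0],[0,0,40,0,0,0,0],[0,0,40,0,0,0,0]]]'
python3 -m jog '[[[0,0,18,0,0,0,0],[0,0,6,0,0,0,0],[0,0,0,0,0,0,0]]]'
python3 -c "
from h import *
print(delta(.655,-.098,.141,-.028))"
```

```text
clock: 7.85
position: [0.6558, -0.0992, 0.1709]
tool_rot: [3.141, -0.002, -0.027]
force: [1.3, -0.0, -5.6]
grip_width: 0.0554
finger_force: 51.3
clock: 8.15
position: [0.6553, -0.0991, 0.1467]
tool_rot: [-3.142, 0.001, -0.027]
force: [-0.4, 0.5, -3.7]
grip_width: 0.0556
finger_force: 50.9
(array([-0.4, -1. ,  5.7]), np.float64(0.001))
```

```bash
python3 -m jog '[[[0,-1,3,0,0,0,0],[0,0,2,0,0,0,0],[0,0,0,0,0,0,0]]]'
python3 -m jog '[[[0,0,0,0,0,0,1],[0,0,0,0,0,0,1],[0,0,0,0,0,0,1],[0,0,0,0,0,0,1],[0,0,0,0,0,0,1]]]'
python3 -m jog '[[[0,0,-30,0,0,0,1],[0,0,-40,0,0,0,1],[0,0,-40,0,0,0,1],[0,0,-40,0,0,0,1],[0,0,0,0,0,0,1]]]'
python3 - <<'E'
from h import *
s,T=pose();f,W=wrist();print(s["position"],s["clock"])
spots(f,"tin_a_c","caddy_floor","caddy_tab")
g=bot.grab_frame("scene")
cv2.imwrite("pics/f.png",np.hstack([f["img"][:,:400,::-1],cv2.resize(g["img"][200:350,150:300,::-1],(384,384))]))
E
```

```text
clock: 8.45
position: [0.6558, -0.098, 0.1425]
tool_rot: [3.142, -0.001, -0.027]
force: [-0.0, -0.2, -4.5]
grip_width: 0.0553
finger_force: 51.0
clock: 8.95
position: [0.6557, -0.0981, 0.142]
tool_rot: [3.142, -0.0, -0.027]
force: [1.3, -0.3, 0.1]
grip_width: 0.0851
finger_force: 0.0
clock: 9.45
position: [0.6573, -0.0983, 0.2976]
tool_rot: [3.141, -0.008, -0.028]
force: [-0.2, -0.2, 0.5]
grip_width: 0.0853
finger_force: 0.0
[ 0.65730584 -0.09828765  0.29764233] 9.45
tin_a_c []
caddy_floor []
caddy_tab [([0.6555, -0.1809, 0.0935], 0.86)]
```

View pics/f.png

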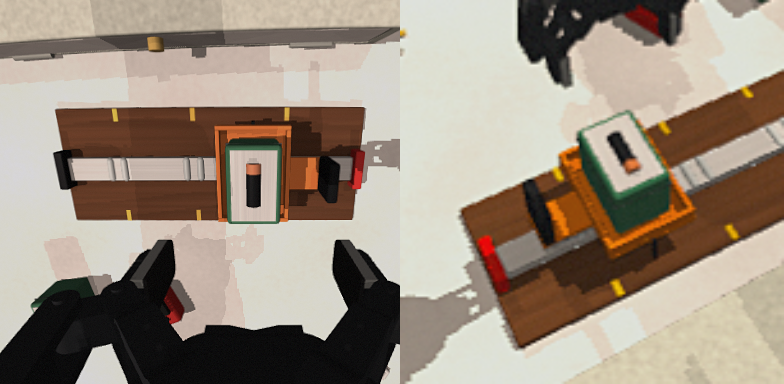

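Tin B sits flat in the caddy tray, upright at (253,180) in the wrist view. Next, tin A.

```bash
python3 -m jog '[[[-28,-36,0,0,0,0,1],[-28,-36,0,0,0,0,1],[-28,-36,0,0,0,0,1],[-28,-36,0,0,0,0,1],[-28,-36,0,0,0,0,1]]]'
python3 -m jog '[[[-28,-36,0,0,0,0,1],[-28,-36,0,0,0,0,1],[-28,-34,0,0,0,0,1],[0,0,0,0,0,-0.126,1],[0,0,0,0,0,0,1]]]'
python3 -m jog '[[[0,0,0,0,0,0,1],[0,0,0,0,0,0,1]]]'
python3 - <<'E'
from h import *
s,T=pose();f,W=wrist();print(s["position"],s["tool_rot"],s["clock"])
spots(f,"tin_a_c","bike_light")
hsv=cv2.cvtColor(f["img"],cv2.COLOR_RGB2HSV)
for x in bot.trace("tin_a_c",f)[:2]:
    m=x["region"];print(x["conf"],rect(m,f,W,.06))
g=((hsv[...,0]>55)&(hsv[...,0]<95)&(hsv[...,1]>90)).astype(np.uint8);g[:90]=0;g[250:]=0;g[:,:180]=0;g[:,330:]=0
g=cv2.morphologyEx(g,cv2.MORPH_OPEN,np.ones((2,2)));print("green",rect(g,f,W,.06))
cv2.imwrite("pics/g.png",f["img"][:,:,::-1])
E
```

```text
clock: 10.2
position: [0.519, 0.0868, 0.291]
tool_rot: [3.141, 0.001, -0.027]
force: [1.6, 0.4, 0.8]
grip_width: 0.0852
finger_force: 0.0
clock: 10.7
position: [0.4388, 0.1947, 0.2913]
tool_rot: [3.141, 0.001, 0.104]
force: [-0.1, -0.7, 1.2]
grip_width: 0.0852
finger_force: 0.0
clock: 10.9
position: [0.44, 0.1931, 0.2915]
tool_rot: [3.141, 0.001, 0.095]
force: [-0.1, -0.6, 0.4]
grip_width: 0.0853
finger_force: 0.0
[0.43995987 0.1930813  0.29151708] [3.14125154e+00 5.62124305e-04 9.46024202e-02] 10.9
tin_a_c [([0.4415, 0.1945, 0.0343], 0.92)]
bike_light [([0.4426, 0.0508, 0.0031], 0.68), ([0.4408, 0.1926, 0.0323], 0.63)]
0.64 [443.5 193.8  89.8  55.4   8.4]
green [442.3 192.8  85.7  53.8   8.4]
```

View pics/g.png

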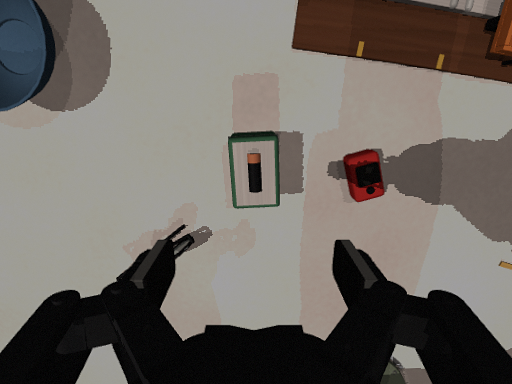

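Tin A is at (254,170), turned 8.4°, with the bike light at (365,175) and the glasses at (180,240) both clear. I'll grasp and weigh it.

```bash
python3 -m jog '[[[1,0,0,0,0,-0.052,1],[0,0,45,0,0,0,1],[0,0,45,0,0,0,1],[0,0,45,0,0,0,1],[0,0,35,0,0,0,1]]]'
python3 -m jog '[[[0,0,18,0,0,0,1],[0,0,8,0,0,0,1],[0,0,0,0,0,0,1],[0,0,0,0,0,0,0],[0,0,0,0,0,0,0]]]' 30
python3 -m jog '[[[0,0,0,0,0,0,0],[0,0,0,0,0,0,0],[0,0,0,0,0,0,0],[0,0,0,0,0,0,0]]]'
python3 -m jog '[[[0,0,-20,0,0,0,0],[0,0,-45,0,0,0,0],[0,0,-45,0,0,0,0],[0,0,-45,0,0,0,0],[0,0,0,0,0,0,0]]]'
for i in 1 2 ; do python3 -m jog '[[[0,0,0,0,0,0,0]]]'|grep -E "force|pos|width|rot"; done
python3 -c "
from h import *
print(delta(.59,.193,.25,.147),delta(.502,-.375,.25,.147))"
```

```text
clock: 11.6
position: [0.4401, 0.1936, 0.1198]
tool_rot: [3.141, 0.001, 0.15]
force: [0.5, 1.5, 0.0]
grip_width: 0.0853
finger_force: 0.0
clock: 12.1
position: [0.4411, 0.1943, 0.097]
tool_rot: [-3.141, -0.002, 0.15]
force: [0.9, -0.1, 1.1]
grip_width: 0.0589
finger_force: 0.0
clock: 12.5
position: [0.4411, 0.1942, 0.0971]
tool_rot: [-3.141, -0.002, 0.15]
force: [-1.2, -0.6, 7.8]
grip_width: 0.0555
finger_force: 31.0
clock: 13.0
position: [0.4422, 0.1948, 0.2568]
tool_rot: [-3.139, -0.009, 0.15]
force: [0.7, 0.7, -2.0]
grip_width: 0.0558
finger_force: 33.2
position: [0.4408, 0.194, 0.2523]
tool_rot: [-3.141, -0.003, 0.15]
force: [-0.4, 0.2, -1.5]
grip_width: 0.0559
finger_force: 33.2
position: [0.4402, 0.1938, 0.2505]
tool_rot: [3.141, 0.001, 0.151]
force: [0.1, -0.8, -1.0]
grip_width: 0.0559
finger_force: 33.2
(array([148. ,  23.3,   0.4]), np.float64(0.004)) (array([-24.2, 571.6,   0.7]), np.float64(0.004))
```

About 1 N: this is the empty tin. I'll carry it to the grey tray.

```bash
python3 -m jog '[[[-2,30,0,0,0,0,0],[-2,44,0,0,0,0,0],[-2,44,0,0,0,0,0],[-2,44,0,0,0,0,0],[-2,44,0,0,0,0,0]]]'
python3 -m jog '[[[-2,44,0,0,0,0,0],[-2,44,0,0,0,0,0],[-2,44,0,0,0,0,0],[-2,44,0,0,0,0,0],[-2,44,0,0,0,0,0]]]'
python3 -m jog '[[[-2,44,0,0,0,0,0],[-2,44,0,0,0,0,0],[0,44,0,0,0,0,0],[0,0,0,0,0,-0.037,0],[0,0,0,0,0,0,0]]]'
python3 -c "
from h import *
print(delta(.502,-.375,.098,.1885))"
```

```text
clock: 13.7
position: [0.461, -0.0128, 0.2498]
tool_rot: [-3.141, 0.002, 0.151]
force: [1.1, -0.8, -1.6]
grip_width: 0.0554
finger_force: 33.1
clock: 14.2
position: [0.4841, -0.2317, 0.2496]
tool_rot: [-3.14, 0.002, 0.151]
force: [1.2, 0.1, -0.7]
grip_width: 0.056
finger_force: 33.1
clock: 14.7
position: [0.4998, -0.3617, 0.2489]
tool_rot: [-3.14, 0.002, 0.187]
force: [0.2, 1.3, -1.2]
grip_width: 0.0551
finger_force: 33.0
(array([ -0. ,  13.8, 150.9]), np.float64(-0.001))
```

```bash
python3 -m jog '[[[0,14,0,0,0,0,0],[0,0,40,0,0,0,0],[0,0,40,0,0,0,0],[0,0,40,0,0,0,0],[0,0,0,0,0,0,0]]]'
python3 -m jog '[[[0,0,15,0,0,0,0],[0,0,8,0,0,0,0],[0,0,2,0,0,0,0],[0,0,0,0,0,0,0]]]'
python3 -c "
from h import *
print(delta(.502,-.375,.102,.1885))"
```

```text
clock: 15.2
position: [0.5014, -0.3728, 0.126]
tool_rot: [-3.136, 0.006, 0.188]
force: [-0.7, 0.2, -0.6]
grip_width: 0.0554
finger_force: 32.9
clock: 15.6
position: [0.5035, -0.3751, 0.1066]
tool_rot: [3.141, -0.001, 0.188]
force: [-0.4, 0.5, -1.0]
grip_width: 0.0554
finger_force: 33.0
(array([-1.4, -0.4,  4.6]), np.float64(-0.001))
```

```bash
python3 -m jog '[[[-1,0,3,0,0,0,0],[0,0,1,0,0,0,0],[0,0,0,0,0,0,0]]]'
python3 -m jog '[[[0,0,0,0,0,0,1],[0,0,0,0,0,0,1],[0,0,0,0,0,0,1],[0,0,0,0,0,0,1],[0,0,0,0,0,0,1]]]'
python3 -m jog '[[[0,0,-30,0,0,0,1],[0,0,-40,0,0,0,1],[0,0,-40,0,0,0,1],[0,0,-40,0,0,0,1],[0,0,0,0,0,0,1]]]'
python3 - <<'E'
from h import *
s,T=pose();f,W=wrist();print(s["position"],s["clock"])
spots(f,"tin_a_c","caddy_tab")
g=bot.grab_frame("scene")
spots(g,"tin_a_c","caddy_tab","caddy_floor","stop_mid")
cv2.imwrite("pics/i.png",np.hstack([f["img"][:,100:,::-1],cv2.resize(g["img"][200:350,50:200,::-1],(384,384))]))
E
```

```text
clock: 15.9
position: [0.5022, -0.3753, 0.1022]
tool_rot: [3.141, -0.0, 0.188]
force: [-1.4, -0.4, -0.2]
grip_width: 0.0553
finger_force: 33.2
clock: 16.4
position: [0.5022, -0.3751, 0.1019]
tool_rot: [-3.142, -0.0, 0.188]
force: [-0.7, -0.0, 0.4]
grip_width: 0.0856
finger_force: 0.0
clock: 16.9
position: [0.5036, -0.3762, 0.2573]
tool_rot: [3.136, -0.006, 0.187]
force: [0.8, -0.3, -0.5]
grip_width: 0.0854
finger_force: 0.0
[ 0.50364899 -0.37623298  0.25729748] 16.9
tin_a_c [([0.5049, -0.3757, 0.0368], 0.85)]
caddy_tab []
tin_a_c [([0.5003, -0.3739, 0.0351], 0.64)]
caddy_tab [([0.6556, -0.1804, 0.0922], 0.94)]
caddy_floor [([0.653, -0.0988, 0.0434], 0.96)]
stop_mid [([0.6583, -0.0178, 0.0214], 0.93)]
```

View pics/i.png

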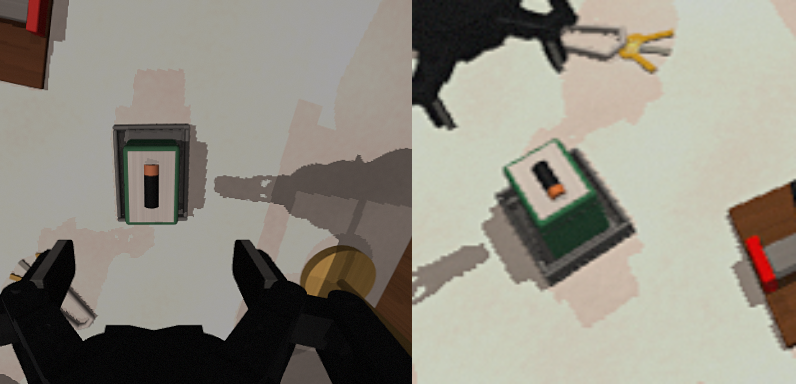

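Tin A lies flat in the grey tray (wrist view (150,180), inside all four walls). Now I'll go behind the tab with the fingers shut.

```bash
python3 -m jog '[[[0,0,0,0,0,0.108,0],[0,0,0,0,0,0.108,0],[29,-29,0,0,0,0,0],[29,-29,0,0,0,0,0],[29,-29,0,0,0,0,0]]]'
python3 -m jog '[[[29,-29,0,0,0,0,0],[29,-29,0,0,0,0,0],[0,0,30,0,0,0,0],[0,0,0,0,0,0,0],[0,0,0,0,0,0,0]]]'
python3 - <<'E'
from h import *
s,T=pose();f,W=wrist();print(s["clock"],s["grip_width"],s["position"],s["tool_rot"])
spots(f,"caddy_tab","stop_mid");print(delta(.6525,-.235,.1326,-.028))
E
```

```text
clock: 17.8
position: [0.5925, -0.2896, 0.2514]
tool_rot: [-3.141, 0.001, -0.029]
force: [-0.0, -0.0, -0.0]
grip_width: 0.0124
finger_force: 0.0
clock: 18.3
position: [0.6505, -0.2351, 0.2216]
tool_rot: [3.141, 0.002, -0.029]
force: [-0.2, -0.9, 0.5]
grip_width: -0.0001
finger_force: 0.0
18.3 -9.915391885043093e-05 [ 0.6505032  -0.23509864  0.22157268] [ 3.14143263e+00  1.91616852e-03 -2.91819790e-02]
caddy_tab [([0.6531, -0.1792, 0.0976], 0.9)]
stop_mid []
(array([ 1.3, -0.6, 90.5]), np.float64(-0.002))
```

```bash
python3 -m jog '[[[1,0,30,0,0,0,0],[0,0,35,0,0,0,0],[0,0,18,0,0,0,0],[0,0,6,0,0,0,0],[0,0,0,0,0,0,0]]]'
for i in 1 2 3; do python3 -m jog '[[[0,-3,0,0,0,0,0],[0,-3,0,0,0,0,0],[0,-3,0,0,0,0,0],[0,0,0,0,0,0,0]]]' | grep -E "pos|force: \["; done
```

```text
clock: 18.95
position: [0.6523, -0.2346, 0.1332]
tool_rot: [3.142, 0.0, -0.029]
force: [-0.0, -0.4, 0.5]
grip_width: 0.0003
finger_force: 0.0
position: [0.6529, -0.2246, 0.1335]
force: [-0.3, 0.2, -0.2]
position: [0.6528, -0.2157, 0.1329]
force: [-0.2, 0.7, 0.3]
position: [0.6531, -0.2066, 0.1329]
force: [0.6, 0.6, 0.2]
```

Run:
```python
from h import *
g=bot.grab_frame("scene");spots(g,"caddy_tab","caddy_floor","stop_mid")
g=bot.grab_frame("side");spots(g,"caddy_tab","caddy_floor","stop_mid")
```

```text
caddy_tab [([0.6579, -0.1828, 0.096], 0.85)]
caddy_floor [([0.6572, -0.0977, 0.0466], 0.96)]
stop_mid [([0.6597, -0.0195, 0.0209], 0.74)]
caddy_tab [([0.6522, -0.1811, 0.0898], 0.82)]
caddy_floor [([0.6583, -0.0995, 0.0481], 0.76)]
stop_mid [([0.6566, -0.0192, 0.0169], 0.91)]
```

```bash
for i in 1 2 3 ; do python3 -m jog '[[[0,-3,0,0,0,0,0],[0,-4,0,0,0,0,0],[0,-4,0,0,0,0,0],[0,-4,0,0,0,0,0]]]' | grep -E "pos|force: \["; done
python3 - <<'E'
from h import *
g=bot.grab_frame("scene");spots(g,"caddy_tab","caddy_floor","stop_mid")
g=bot.grab_frame("side");spots(g,"caddy_tab","caddy_floor","stop_mid")
E
```

```text
position: [0.6534, -0.1919, 0.1328]
force: [-0.6, -1.9, 0.2]
position: [0.6538, -0.177, 0.1329]
force: [-0.9, -0.8, -0.2]
position: [0.6542, -0.162, 0.1329]
force: [-0.5, -1.0, 0.2]
caddy_tab [([0.6576, -0.1401, 0.0954], 0.73)]
caddy_floor [([0.6543, -0.0594, 0.0457], 0.91)]
stop_mid [([0.6598, -0.0205, 0.0221], 0.96)]
caddy_tab [([0.6523, -0.1405, 0.0923], 0.9)]
caddy_floor [([0.6604, -0.0576, 0.0484], 0.56)]
stop_mid [([0.6525, -0.0232, 0.0202], 0.91), ([0.6517, -0.1387, 0.0903], 0.42)]
```

```bash
for i in 1 2 ; do python3 -m jog '[[[0,-3,0,0,0,0,0],[0,-3,0,0,0,0,0],[0,-3,0,0,0,0,0],[0,-2,0,0,0,0,0]]]' | grep -E "pos|force: \["; done
for i in 1 2 3 4; do python3 -m jog '[[[0,-1,0,0,0,0,0],[0,-1,0,0,0,0,0]]]' | grep -E "pos|force: \["; done
```

```text
position: [0.6546, -0.1509, 0.1329]
force: [-0.8, -0.6, 0.2]
position: [0.6547, -0.1421, 0.133]
force: [-0.3, -15.9, -1.3]
position: [0.6547, -0.1417, 0.133]
force: [0.1, -20.8, -2.5]
position: [0.6547, -0.1404, 0.133]
force: [1.4, -13.1, -2.9]
position: [0.655, -0.1351, 0.1329]
force: [-0.1, -4.0, -0.4]
position: [0.6551, -0.1321, 0.1329]
force: [-1.2, -1.9, 0.4]
```

```bash
python3 -m jog '[[[0,0,0,0,0,0,0],[0,0,0,0,0,0,0]]]' | grep -E "clock|pos|force: \["
python3 - <<'E'
from h import *
g=bot.grab_frame("scene");spots(g,"caddy_tab","caddy_floor","stop_mid")
h=bot.grab_frame("side");spots(h,"caddy_tab","caddy_floor","stop_mid","tin_a_c")
cv2.imwrite("pics/j.png",np.hstack([cv2.resize(g["img"][210:340,170:345,::-1],(520,386)),cv2.resize(h["img"][110:220,160:260,::-1],(270,386))]))
E
```

```text
clock: 23.95
position: [0.6553, -0.1318, 0.1329]
force: [-0.4, -1.4, -0.5]
caddy_tab [([0.6578, -0.1128, 0.0939], 0.96)]
caddy_floor [([0.6545, -0.0264, 0.0461], 0.59)]
stop_mid [([0.6572, -0.0174, 0.0211], 0.83)]
caddy_tab [([0.6521, -0.1086, 0.0897], 0.65)]
caddy_floor [([0.6604, -0.0314, 0.0467], 0.73)]
stop_mid [([0.6557, -0.0204, 0.0192], 0.88)]
tin_a_c [([0.5035, -0.3756, 0.0323], 0.7), ([0.6511, -0.1113, 0.0898], 0.45)]
```

View pics/j.png

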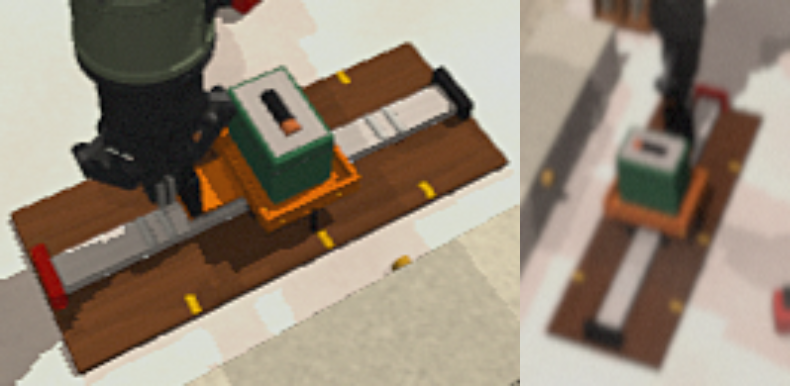

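The caddy looks about 8 mm short of the middle mark, with its pointer at (313,215) and the mark at (325,240). The tin is still flat. I'll nudge on slowly.

```bash
for i in 1 2 3; do python3 -m jog '[[[0,-1,0,0,0,0,0],[0,0,0,0,0,0,0]]]' | grep -E "pos|force: \["; done
python3 - <<'E'
from h import *
for c in("scene","side"):
    g=bot.grab_frame(c);spots(g,"caddy_tab","caddy_floor","stop_mid")
f,W=wrist();spots(f,"caddy_tab","caddy_floor","stop_mid")
E
```

```text
position: [0.6551, -0.1312, 0.1329]
force: [-0.1, -1.0, 0.1]
position: [0.6552, -0.1302, 0.1329]
force: [-0.1, -1.0, -0.0]
position: [0.6552, -0.1292, 0.1329]
force: [0.5, -0.2, 0.0]
caddy_tab [([0.6583, -0.1103, 0.0942], 0.76)]
caddy_floor [([0.5603, 0.4929, -0.0017], 0.73), ([0.6551, -0.0232, 0.0474], 0.7)]
stop_mid [([0.6614, -0.018, 0.0223], 0.89)]
caddy_tab []
caddy_floor [([0.6615, -0.0242, 0.0481], 0.75)]
stop_mid [([0.6559, -0.0174, 0.0174], 0.72), ([0.2871, 0.3165, 0.0044], 0.7)]
caddy_tab [([0.6554, -0.1071, 0.0963], 0.96)]
caddy_floor []
stop_mid []
```

Force has fallen to about zero, so it may have snapped in. I'll back off, rise and measure the caddy against the marks from above.

```bash
python3 -m jog '[[[0,10,0,0,0,0,0],[0,20,0,0,0,0,0],[0,20,-20,0,0,0,0],[0,0,-40,0,0,0,0],[0,0,-40,0,0,0,0]]]'|grep pos
python3 -m jog '[[[0,0,-40,0,0,0,0],[0,-40,-20,0,0,0,0],[0,-40,0,0,0,0,0],[0,-40,0,0,0,0,0],[0,-40,0,0,0,0,0]]]'|grep pos
python3 -m jog '[[[0,0,0,0,0,0,0],[0,0,0,0,0,0,0],[0,0,0,0,0,0,0]]]' | grep -E "clock|pos|rot"
python3 - <<'E'
from h import *
f,W=wrist();spots(f,"caddy_tab","caddy_floor","stop_mid")
hsv=cv2.cvtColor(f["img"],cv2.COLOR_RGB2HSV)
y=((hsv[...,0]>20)&(hsv[...,0]<35)&(hsv[...,1]>150)&(hsv[...,2]>110)).astype(np.uint8)
n,_,st,ce=cv2.connectedComponentsWithStats(y)
for i in range(1,n):
    if st[i,4]>12: print(st[i],np.round(back([ce[i]],f,W,.012),4))
o=((hsv[...,0]>5)&(hsv[...,0]<19)&(hsv[...,1]>190)).astype(np.uint8)
ys,xs=np.nonzero(o);print(xs.min(),xs.max(),ys.min(),ys.max())
cv2.imwrite("pics/k.png",cv2.resize(f["img"][:266,80:480,::-1],None,fx=2,fy=2,interpolation=cv2.INTER_CUBIC))
E
```

```text
position: [0.6531, -0.1811, 0.2336]
position: [0.6582, -0.0188, 0.2933]
clock: 26.9
position: [0.6583, -0.021, 0.2929]
tool_rot: [3.141, 0.0, -0.03]
caddy_tab [([0.6536, -0.1061, 0.0951], 0.74)]
caddy_floor []
stop_mid []
[346 105   5  13  55] [[ 0.7221 -0.1391  0.012 ]]
[170 106   4  13  39] [[0.7275 0.0795 0.012 ]]
[180 209   4  10  30] [[0.5914 0.0823 0.012 ]]
[337 208   4  11  35] [[ 0.586  -0.1358  0.012 ]]
130 506 52 220
```

View pics/k.png

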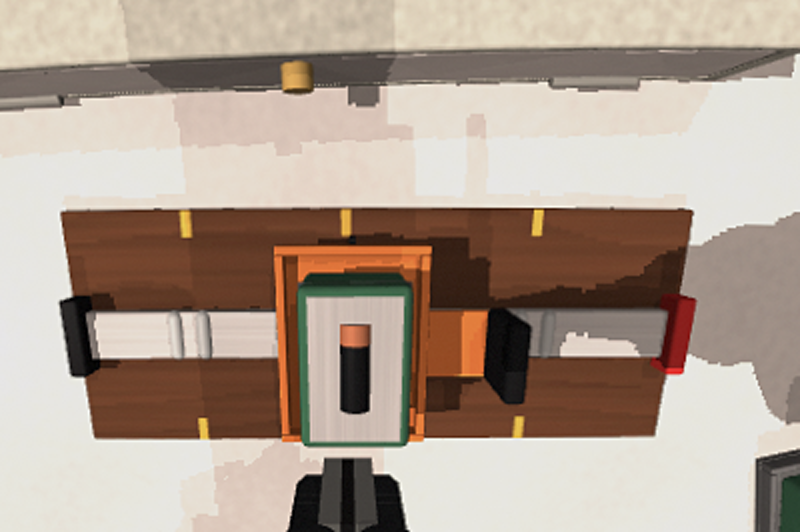

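The view from above shows the middle mark at (346,222), the caddy's pointer just under it at (349,240), and the rim from 274 to 432. That leaves at most a couple of mm between them, which I'll put in numbers.

Run:
```python
from h import *
f,W=wrist()
q=lambda *c:(np.array(c)/2-.25+[80,0])
print("marks far",np.round(back([q(185,223),q(346,222),q(538,222)],f,W,.012),4))
for z in(.02,.03,.04): print("pointer",z,np.round(back([q(349,240)],f,W,z),4))
print("rim",np.round(back([q(274.5,250),q(432,250)],f,W,.058),4))
im=f["img"].astype(int)
r=(im[105:117,245:265]);yl=(r[...,0]+r[...,1]-2*r[...,2]);print("yellow cols",(yl.clip(60)-60).sum(0))
print("pointer dark rows118-122",im[117:124,245:265].sum(2))
```

```text
marks far [[ 0.7282  0.0791  0.012 ]
 [ 0.7255 -0.0204  0.012 ]
 [ 0.7225 -0.1391  0.012 ]]
pointer 0.02 [[ 0.7152 -0.0219  0.02  ]]
pointer 0.03 [[ 0.7157 -0.0219  0.03  ]]
pointer 0.04 [[ 0.7163 -0.0219  0.04  ]]
rim [[ 0.7134  0.0187  0.058 ]
 [ 0.7109 -0.0668  0.058 ]]
yellow cols [ 279  276  280  286  233  374 2028 2368 2324 2340 2368  102  245  270
  275  273  274  274  279  267]
pointer dark rows118-122 [[191 191 203 207 201 211 338 408 403 397 311 124 139 132 154 154 152 150
  146 153]
 [187 187 193 199 198 200 221 245 244 247  64  30  35  74 105  99  98 103
   97 101]
 [135 130 136 129 135 131 129 112 120 114  56  68  73  80 111 108 107 108
  102 108]
 [ 80  93  82  93  85  89  82  85  87  70  84  89  81  92 111 115 103 103
  107 106]
 [100  99  96 104  97 103  98 104 100  80  45  52  52  79 108 102 108 109
  113 109]
 [119 122 119 120 113 121 120 119 123 121 114 111 103 115 116 119 118 123
  123 124]
 [343 345 345 346 346 346 347 343 349 349 349 349 346 351 350 349 348 350
  349 351]]
```

The rim centre and the pointer both put the caddy about 4 mm short of centre. I'll go back behind the tab and push the remaining few mm in small steps, watching the force.

```bash
python3 -m jog '[[[0,40,0,0,0,0,0],[0,40,0,0,0,0,0],[0,40,0,0,0,0,0],[0,40,0,0,0,0,0],[0,0,40,0,0,0,0]]]'|grep pos
python3 -m jog '[[[-1,0,40,0,0,0,0],[0,0,40,0,0,0,0],[0,0,30,0,0,0,0],[0,0,10,0,0,0,0],[0,0,0,0,0,0,0]]]'|grep -E "pos|force: \["
python3 -m jog '[[[0,-15,0,0,0,0,0],[0,-15,0,0,0,0,0],[0,-8,0,0,0,0,0],[0,0,0,0,0,0,0]]]'|grep -E "pos|force: \["
```

```text
position: [0.6545, -0.1872, 0.257]
position: [0.6524, -0.1795, 0.132]
force: [-0.1, 0.8, 0.5]
position: [0.6545, -0.1389, 0.1339]
force: [0.4, -0.2, 0.7]
```

```bash
python3 -m jog '[[[0,-4,0,0,0,0,0],[0,-3,0,0,0,0,0],[0,0,0,0,0,0,0]]]'|grep -E "pos|force: \["
for i in 1 2 3 4 5 6 7; do python3 -m jog '[[[0,-1,0,0,0,0,0],[0,0,0,0,0,0,0]]]' | grep -E "pos|force: \["; done
```

```text
position: [0.6541, -0.1341, 0.1329]
force: [0.4, -0.2, 0.8]
position: [0.654, -0.1335, 0.1328]
force: [0.9, -0.1, 0.1]
position: [0.6541, -0.1323, 0.1329]
force: [-0.1, 0.7, 0.1]
position: [0.6542, -0.1312, 0.1329]
force: [-0.2, -0.4, 1.0]
position: [0.6542, -0.1302, 0.1329]
force: [1.2, -0.1, 0.8]
position: [0.6542, -0.1291, 0.1329]
force: [0.3, -0.2, 0.1]
position: [0.6542, -0.1282, 0.1329]
force: [0.6, -0.6, -0.2]
position: [0.6543, -0.1271, 0.1329]
force: [0.3, -0.7, 0.2]
```

```bash
for i in 1 2 3; do python3 -m jog '[[[0,-1,0,0,0,0,0],[0,0,0,0,0,0,0]]]' | grep -E "pos|force: \["; done
python3 - <<'E'
from h import *
for c in("scene","side"):
    g=bot.grab_frame(c);spots(g,"caddy_tab","caddy_floor","stop_mid")
E
```

```text
position: [0.6543, -0.1261, 0.1329]
force: [0.6, -0.2, -0.1]
position: [0.6543, -0.1253, 0.1329]
force: [-0.6, -0.4, -0.4]
position: [0.6543, -0.1248, 0.1329]
force: [-0.1, -4.0, -0.9]
caddy_tab [([0.6578, -0.1047, 0.0949], 0.68)]
caddy_floor [([0.6547, -0.0209, 0.0459], 0.7)]
stop_mid [([0.6579, -0.0175, 0.0221], 0.77)]
caddy_tab [([0.6539, -0.1041, 0.0929], 0.93)]
caddy_floor [([0.6604, -0.0231, 0.0492], 0.64)]
stop_mid [([0.6532, -0.0216, 0.0204], 0.88)]
```

```bash
python3 -m jog '[[[0,5,0,0,0,0,0],[0,20,0,0,0,0,0],[0,20,-20,0,0,0,0],[0,0,-40,0,0,0,0],[0,0,-40,0,0,0,0]]]'|grep pos
python3 -m jog '[[[0,0,-40,0,0,0,0],[0,-40,-20,0,0,0,0],[0,-40,0,0,0,0,0],[0,-40,0,0,0,0,0],[0,-30,0,0,0,0,0]]]'|grep pos
python3 -m jog '[[[0,0,0,0,0,0,0],[0,0,0,0,0,0,0],[0,0,0,0,0,0,0]]]' | grep -E "clock|pos|rot"
python3 - <<'E'
from h import *
f,W=wrist();spots(f,"caddy_tab")
im=f["img"].astype(int);hsv=cv2.cvtColor(f["img"],cv2.COLOR_RGB2HSV)
y=((hsv[...,0]>20)&(hsv[...,0]<35)&(hsv[...,1]>150)&(hsv[...,2]>110)).astype(np.uint8)
n,_,st,ce=cv2.connectedComponentsWithStats(y)
for i in range(1,n):
    if st[i,4]>12: print(st[i],np.round(back([ce[i]],f,W,.012),4))
yl=(im[...,0]+im[...,1]-2*im[...,2])
print("yellow cols 235-275",(yl[104:117,235:275].clip(90)-90).sum(0))
print("dark",im[114:124,240:272].sum(2))
o=((hsv[...,0]>5)&(hsv[...,0]<19)&(hsv[...,1]>190))
for r in(124,125,126):
    c=np.nonzero(o[r,190:330])[0]+190;print(r,c.min(),c.max(),np.round(back([[c.min()-.5,r],[c.max()+.5,r]],f,W,.058)[:,:2],4).tolist())
E
```

```text
position: [0.6526, -0.1698, 0.2336]
position: [0.6571, -0.0162, 0.2932]
clock: 32.55
position: [0.6573, -0.0205, 0.2929]
tool_rot: [3.141, 0.0, -0.029]
caddy_tab [([0.6552, -0.1024, 0.0938], 0.84)]
[170 105   5  13  40] [[0.727  0.0794 0.012 ]]
[347 104   5  13  55] [[ 0.7225 -0.1393  0.012 ]]
[180 208   4  11  33] [[0.5915 0.0823 0.012 ]]
[338 208   4  10  32] [[ 0.5861 -0.1359  0.012 ]]
yellow cols 235-275 [   0    0    0    0    0    0    0    0    0    0    0    0    0    0
    0   27 1776 2122 2075 2080 2113    0    0    0    0    0    0    0
    0    0    0    0    0    0    0    0    0    0    0    0]
dark [[220 220 219 218 218 217 219 216 218 213 226 422 478 473 476 477 197 208
  217 217 212 219 215 217 217 212 220 218 211 216 215 218]
 [207 206 211 209 206 204 206 209 211 210 225 429 489 485 484 481 198 216
  217 218 217 215 211 216 219 214 213 217 220 208 154 153]
 [195 193 192 196 194 185 193 199 209 210 217 383 364 357 318 342 137 153
  149 157 155 159 156 153 156 152 153 158 153 154 102 102]
 [192 191 191 189 186 194 187 191 199 198 204 239 139 139  74 136 100 103
   98 
[... 425 characters left out ...]
4 108 110 110 109 105 107]
 [132 131 131 129 132 134 130 137 132 121 120 118 109 112 112 120 119 119
  122 119 115 121 123 120 124 123 125 118 124 128 123 116]
 [359 361 361 357 360 344 346 342 348 344 343 347 350 347 347 343 347 344
  346 349 347 347 347 347 353 350 352 347 347 347 350 351]
 [412 411 414 413 411 406 404 405 405 407 408 406 405 404 406 405 409 408
  408 406 407 410 410 403 409 409 408 407 406 409 409 407]]
124 292 292 [[0.7108, -0.0622], [0.7107, -0.0633]]Traceback (most recent call last):
  File "<stdin>", line 13, in <module>
    return umr_minimum(a, axis, None, out, keepdims, initial, where)
ValueError: zero-size array to reduction operation minimum which has no identity
```

The pointer (columns 252–254) now lines up with the middle mark (251–255), and the arm is clear. Handing in.

```bash
python3 -c "
from workcell import bot
print(bot.job_done())"
```

```text
the job is handed in; nothing more can be done
None
```

The job is handed in at about 33 s on the robot's clock: the full tin is flat in the caddy, the empty one flat in the grey tray, and the caddy's pointer is on the middle mark; it needed a second small push, I saw no click (resistance rose to 4 N at the mark), and I did not re-measure the bystanders.

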